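# Put the sample tie rods back on their own stands

### The job

The three sample tie rods on this inspection bench are all on the wrong stands: put each on the stand of its own sleeve colour, lying in both Vs with the sleeve between the two supports, either way round. First park one of them properly on the spare grey stand to make room; at the end the grey stand is empty again. Never let a rod down on the bench itself, and leave the nut, the ring and the cap between the stands where they are.

Things in the scene. Friction and masses are not known exactly. Their poses are not given: they have to be found in the camera images.
- rod_blue: Sizes in mm. Loose steel tie rod with a blue plastic sleeve at its middle, 0.2 kg, 212 long: bar 14 in diameter, sleeve 22 in diameter and 64 long (grip here), square 16 mm forks at both ends from 81 outwards. Origin: on the axis at mid-length; x along the rod (either end will do), y and z may be rolled about it. Starts in the yellow stand.
- rod_yellow: Sizes in mm. Loose steel tie rod with a yellow plastic sleeve at its middle, 0.2 kg, 212 long: bar 14 in diameter, sleeve 22 in diameter and 64 long (grip here), square 16 mm forks at both ends from 81 outwards. Origin: on the axis at mid-length; x along the rod (either end will do), y and z may be rolled about it. Starts in the red stand.
- rod_red: Sizes in mm. Loose steel tie rod with a red plastic sleeve at its middle, 0.2 kg, 212 long: bar 14 in diameter, sleeve 22 in diameter and 64 long (grip here), square 16 mm forks at both ends from 81 outwards. Origin: on the axis at mid-length; x along the rod (either end will do), y and z may be rolled about it. Starts in the blue stand.
- stand_blue: Sizes in mm. Fixed blue plastic stand (home of the blue rod). Base plate 150 (x) x 56 x 8 thick; two V supports at x = +-55, each 16 thick along x, V bottom 34 high, lips 52 high, V 36 wide at the top (90 degrees). Origin: centre of the underside, on the bench. A rod in both Vs lies along the stand's x, its axis 44 above the bench. Yaw within 0.3 rad of world x. Holds a wrong rod at the start.
- stand_yellow: Sizes in mm. Fixed yellow plastic stand (home of the yellow rod). Base plate 150 (x) x 56 x 8 thick; two V supports at x = +-55, each 16 thick along x, V bottom 34 high, lips 52 high, V 36 wide at the top (90 degrees). Origin: centre of the underside, on the bench. A rod in both Vs lies along the stand's x, its axis 44 above the bench. Yaw within 0.3 rad of world x. Holds a wrong rod at the start.
- stand_red: Sizes in mm. Fixed red plastic stand (home of the red rod). Base plate 150 (x) x 56 x 8 thick; two V supports at x = +-55, each 16 thick along x, V bottom 34 high, lips 52 high, V 36 wide at the top (90 degrees). Origin: centre of the underside, on the bench. A rod in both Vs lies along the stand's x, its axis 44 above the bench. Yaw within 0.3 rad of world x. Holds a wrong rod at the start.
- stand_grey: Sizes in mm. Fixed grey plastic stand (the spare). Base plate 150 (x) x 56 x 8 thick; two V supports at x = +-55, each 16 thick along x, V bottom 34 high, lips 52 high, V 36 wide at the top (90 degrees). Origin: centre of the underside, on the bench. A rod in both Vs lies along the stand's x, its axis 44 above the bench. Yaw within 0.3 rad of world x. Empty at the start.
- nut: Sizes in mm. Loose hexagonal steel nut lying on the bench between two stands, 32 across corners, 18 high; origin centre of its underside. Leave alone.
- collar: Sizes in mm. Loose dark steel ring lying on the bench between two stands, 32 in diameter, 14 high; origin centre of its underside. Leave alone.
- cap: Sizes in mm. Loose white plastic disc cap lying on the bench between two stands, 30 in diameter, 16 high; origin centre of its underside. Leave alone.
There are look-alikes about, which are no part of the job. There is more than one size of the stand_blue; the one meant has the size given above.

How it is judged:
On the way:
1. one of the rods lies in both Vs of the grey stand, let go (((x of rod_blue in the frame of stand_grey between -0.015 and 0.015 m and y of rod_blue in the frame of stand_grey between -0.006 and 0.006 m and z of rod_blue in the frame of stand_grey between 0.04 and 0.049 m and angle between the x axis of rod_blue and the x axis of stand_grey, either way round below 0.08 rad and contact force between rod_blue and the fingers below 0.05 N and linear speed of rod_blue below 0.02 m/s) or (x of rod_yellow in the frame of stand_grey between -0.015 and 0.015 m and y of rod_yellow in the frame of stand_grey between -0.006 and 0.006 m and z of rod_yellow in the frame of stand_grey between 0.04 and 0.049 m and angle between the x axis of rod_yellow and the x axis of stand_grey, either way round below 0.08 rad and contact force between rod_yellow and the fingers below 0.05 N and linear speed of rod_yellow below 0.02 m/s) or (x of rod_red in the frame of stand_grey between -0.015 and 0.015 m and y of rod_red in the frame of stand_grey between -0.006 and 0.006 m and z of rod_red in the frame of stand_grey between 0.04 and 0.049 m and angle between the x axis of rod_red and the x axis of stand_grey, either way round below 0.08 rad and contact force between rod_red and the fingers below 0.05 N and linear speed of rod_red below 0.02 m/s))), for 0.2 s.
At the end, for the whole second after the job is handed in: Each rod lies at rest in both Vs of the stand of its own colour, let go, its middle within 15 mm of the stand's middle lengthwise and 6 mm sideways, 40 to 49 mm up, within 0.08 rad of the stand's direction; so the grey stand is empty (x of rod_blue in the frame of stand_blue between -0.015 and 0.015 m and y of rod_blue in the frame of stand_blue between -0.006 and 0.006 m and z of rod_blue in the frame of stand_blue between 0.04 and 0.049 m and angle between the x axis of rod_blue and the x axis of stand_blue, either way round below 0.08 rad and contact force between each of rod_blue, rod_yellow, rod_red and the fingers below 0.05 N and linear speed of each of rod_blue, rod_yellow, rod_red below 0.02 m/s and x of rod_yellow in the frame of stand_yellow between -0.015 and 0.015 m and y of rod_yellow in the frame of stand_yellow between -0.006 and 0.006 m and z of rod_yellow in the frame of stand_yellow between 0.04 and 0.049 m and angle between the x axis of rod_yellow and the x axis of stand_yellow, either way round below 0.08 rad and x of rod_red in the frame of stand_red between -0.015 and 0.015 m and y of rod_red in the frame of stand_red between -0.006 and 0.006 m and z of rod_red in the frame of stand_red between 0.04 and 0.049 m and angle between the x axis of rod_red and the x axis of stand_red, either way round below 0.08 rad); the robot touches nothing.
It fails at once if a rod is down on the bench (the middle of its axis lower than 28 mm) (height (world z) of any of rod_blue, rod_yellow, rod_red below 0.028 m).
It fails at once if the nut, ring or cap is moved by more than 25 mm (distance of any of nut, collar, cap from where it was at the start of the episode above 0.025 m).
It also fails if it takes over 112 s, if anything falls off the work surface, if the arm or the gripper's body presses on something with over 40 N, if the wrist force passes 120 N, or if a joint passes its speed limit or range.

### The arm

A 6-joint arm with a two-finger parallel gripper is mounted at the origin on the work surface. World frame = base frame: x ahead of the robot, y to its left, z up, the work surface at z = 0. Lengths are in m, angles in rad, forces in N, time in s.
With the tool pointing down it reaches from about 0.375 to 0.975 m from the base axis. Payload 3.8 kg.
Tool frame: the origin (TCP) lies on the centre line of the jaws, within the pads' length; the fingertips stand 17 mm ahead of it and the grasp point (between the pads) lies 2 mm behind it (bot.tip_extent is the distance from the TCP to the fingertips, in m); z points along the fingers, y is the line along which they close (so a half turn about z gives the same grasp; the last joint's range is limited). The gripper opens to 85 mm and grips with 20 to 120 N. Pads are 22 mm wide; open, the fingers measure 114 mm over their backs; the gripper's body (76 mm by 85 mm) begins 54 mm behind the grasp point. The pads swing forward as they close: fully open they stand 13 mm farther back than shut.
Start: joints at [1.24, 0.264, 1.604, -0, 1.274, -0.037], TCP at [0.195, 0.646, 0.248] pointing down, gripper open.
Joint ranges: [-2.63, 2.63], [-0.94, 2.18], [0.31, 2.57], [-1.31, 4.45], [0, 2.66], [-2.55, 2.55]. Speed limits (rad/s): [2.57, 2.57, 3.14, 3.14, 3.14, 3.14].

### API

Orientations are given as a rotation vector (axis times angle).
In Python, from workcell import readout, read_camera, finish_job, bot gives the robot as it stands.
- The arm moves only by the tool jog_arm, never from a script. Its argument "deltas" is one flat list of numbers, 7 for each row, row after row: the shift along the tool's x, y, z in m, then the turn, a rotation vector about the tool's x, y, z in degrees, then the gripper command: -1 is shut, 1 is fully open, values between are in proportion. A call has 1 to 8 rows; each row is the pose to reach, as a shift and turn from the pose commanded when the call began, along the tool's axes at that moment; what a row does not reach only later rows make up. A row lasts 1/10 s, in which the tool goes at most 50 mm and 8.59 degrees, less where a joint would pass 70% of its speed; a pose out of reach is approached as far as the arm can. A call with a gripper value outside its range is refused whole. The fingers move at their own pace and stop on an object; "squeeze" is the grip in N (left out, the last holds). Time passes only in rows, so rows that repeat a pose let the fingers close. It gives the time, the measured TCP pose, the force, the opening and the grip force at its end, in the units of the state.
- readout.read_state(): the state, without advancing time (a new reading comes with each control period).
- read_camera(name): name is "side" or "top" or "wrist"; returns a dict with "color" (480x640x3 uint8, blue, green, red), "fx", "fy", "cx", "cy" (pixels), "origin" and "attitude" of the camera in the world. Camera axes: x right, y down, z forward; pixel columns grow to the right and rows downward; lengths in m; the calibration is good to about 2 mm. A picture is of the moment at which its call begins. There is no depth.
- finish_job(): hands the job in; it is judged then, once.
The state is a dict: "time": time; "q": joint angles; "joint_vel": joint speeds; "joint_torque": joint torques, N m; "tool_pos": TCP position; "tcp_rot": TCP orientation; "wrist_force": force on the tool from outside, world axes, zero at the start; "torque": the same for the moment, N m; "width": opening from 0.0 (shut) to 1.0 (fully open); "grip_force": force on a finger pad.
Only numpy, scipy, OpenCV 4.12 (cv2) and the standard library are available. Lean on these libraries where they do the work, as an engineer would, in place of code of your own. Each camera call takes 0.05 s, during which the arm holds its last target. There are 200 camera calls.

## Working session

There is one attempt and no reset: what is moved stays moved. The work goes in short steps, Python scripts to look and compute and a tool call to move; the robot and the scene stay as the last step left them, time stands still between calls to the robot, and variables do not carry over. Pictures are saved under pics/ and viewed, at most 14 in all, crops included, and the job is handed in when it is done.

Besides the shell and the picture viewer there is one more tool, called after "Emit:" by a JSON object that holds its "method" and its "body", one argument or row to a line. jog_arm: Moves the arm, as the interface text tells. Its arguments: {"type":"object","properties":{"deltas":{"type":"array"},"squeeze":{"type":"number"}},"required":["deltas"]}

```bash
ls; mkdir -p pics; python3 - <<'E'
from workcell import readout, read_camera, bot
import cv2
s=readout.read_state(); print(s)
for n in ("top","side"):
    c=read_camera(n); cv2.imwrite(f"pics/{n}0.png",c["color"]); print(n,{k:v for k,v in c.items() if k!="color"})
E
```

```text
pics
{'time': 0.0, 'q': array([ 1.24008830e+00,  2.64750851e-01,  1.60537878e+00,  1.47354234e-06,
        1.27372876e+00, -3.68757051e-02]), 'joint_vel': array([ 0.00041008,  0.00035209, -0.00025354, -0.00013207,  0.00051695,
        0.00035748]), 'joint_torque': array([ 6.05614769e-04, -5.15103078e+01, -3.67326164e+01, -2.92500727e-05,
        1.28651981e-02,  1.31133197e-05]), 'tool_pos': array([0.19525174, 0.64540743, 0.24696097]), 'tcp_rot': array([-0.45983171, -3.10733594,  0.00349822]), 'wrist_force': array([-0.14465321, -0.34021895, -0.37318333]), 'torque': array([-0.02998873, -0.01713186,  0.00435985]), 'grip_force': 0.0, 'width': 1.000166091923692}
top {'fx': 560.6630668231063, 'fy': 560.6630668231063, 'cx': 324.31929533935414, 'cy': 236.39836961838444, 'origin': array([ 0.18102341, -0.00987304,  1.14699696]), 'attitude': array([-2.10629008,  2.14147302, -0.15977478])}
side {'fx': 507.75647885363065, 'fy': 507.75647885363065, 'cx': 317.18003244025573, 'cy': 245.4258149788341, 'origin': array([-0.06021179, -0.89439858,  0.65637224]), 'attitude': array([-2.05826702,  0.4929676 , -0.28571448])}
```

View pics/top0.png

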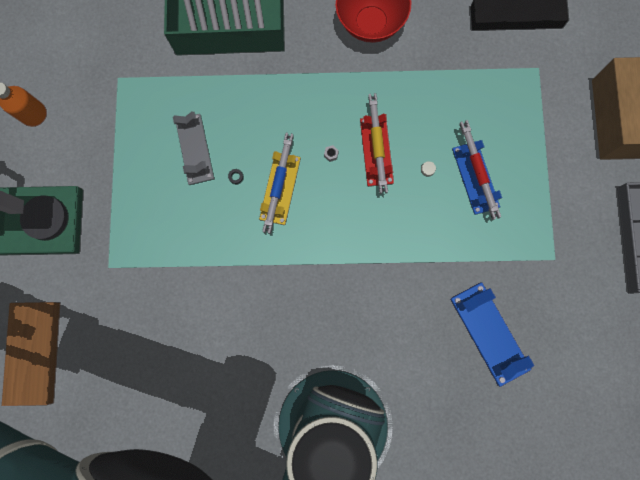

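View pics/side0.png

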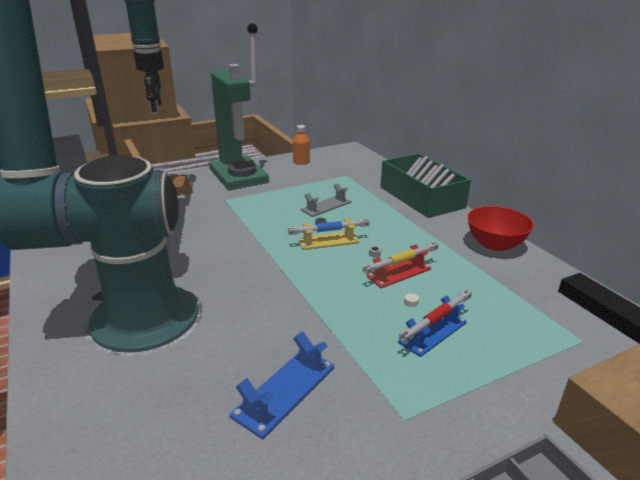

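The top view shows, from left to right: the grey stand (195,148), the blue rod in the yellow stand (280,185), the yellow rod in the red stand (377,145) and the red rod in the blue stand (480,172). The ring is at (236,176), the nut at (331,153) and the cap at (429,168). The bigger blue stand off the mat, at (490,333), is the look-alike. Next I'll enlarge these areas.

```bash
python3 - <<'E'
import cv2
im=cv2.imread("pics/top0.png")
for k,(x,y) in enumerate([(160,95),(355,85)]):
    cv2.imwrite(f"pics/crop{k}.png",cv2.resize(im[y:y+150,x:x+160],None,fx=4,fy=4,interpolation=cv2.INTER_CUBIC))
E
```

```text
(no output)
```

View pics/crop0.png

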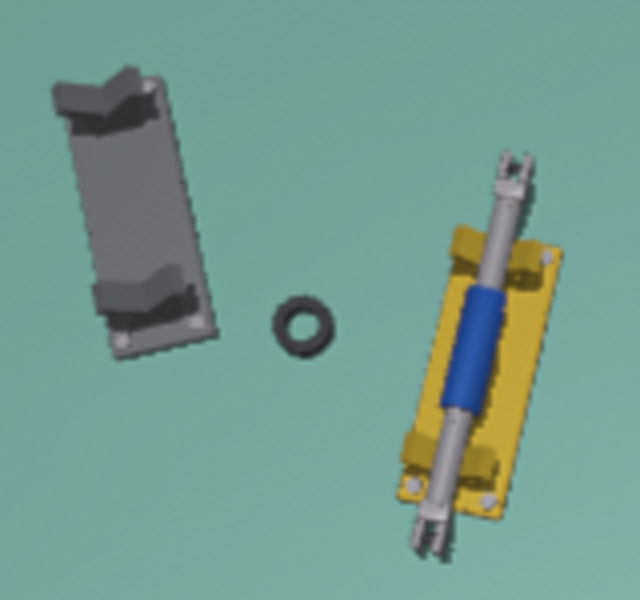

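View pics/crop1.png

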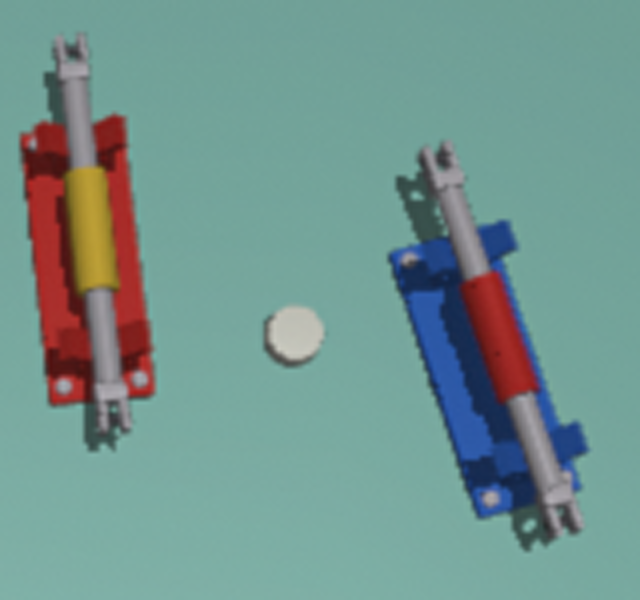

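```bash
cat > geo.py <<'E'
import numpy as np, cv2
from scipy.spatial.transform import Rotation as R
from scipy.optimize import least_squares
def proj(c,P):
    p=(np.atleast_2d(P)-c["origin"])@R.from_rotvec(c["attitude"]).as_matrix()
    return np.c_[c["fx"]*p[:,0]/p[:,2]+c["cx"],c["fy"]*p[:,1]/p[:,2]+c["cy"]]
def fit(c,L,uv,x0=(.5,0,0)):
    "pose x,y,yaw of local points L (m) seen at uv; residual px"
    L=np.array(L,float); uv=np.array(uv,float)
    def f(v):
        s,k=np.sin(v[2]),np.cos(v[2])
        P=np.c_[v[0]+k*L[:,0]-s*L[:,1],v[1]+s*L[:,0]+k*L[:,1],L[:,2]]
        return (proj(c,P)-uv).ravel()
    r=least_squares(f,x0); return r.x,np.abs(r.fun).max()
E
cat > m1.py <<'E'
from workcell import read_camera
from geo import *
c=read_camera("top")
def B(sx,sy): return (.075*sx,.028*sy,.008)
T=[(.106,0,.044),(-.106,0,.044),(.032,0,.044),(-.032,0,.044)]
o0=np.array([160,95]);o1=np.array([355,85])
D={"grey":(o0,[B(1,-1),B(-1,-1),B(-1,1)],[(162,80),(217,335),(116,358)]),
"yellow":(o0,[B(1,-1),B(-1,-1),B(-1,1)],[(562,250),(499,519),(398,500)]),
"red":(o1,[B(-1,1),B(-1,-1),B(1,1)],[(50,404),(155,394),(22,136)]),
"blue":(o1,[B(1,1),B(-1,1),B(-1,-1)],[(390,252),(480,517),(580,487)]),
"rodB":(o0,T,[(516,153),(432,557),(487,289),(460,411)]),
"rodY":(o1,T,[(71,38),(115,430),(86,170),(97,290)]),
"rodR":(o1,T,[(437,148),(565,532),(481,277),(520,393)])}
res={}
for k,(o,L,uv) in D.items():
    v,e=fit(c,L,o+(np.array(uv)-1.5)/4); res[k]=v
    print(k,v.round(4),"err px",round(e,2))
for a,b in(("rodB","yellow"),("rodY","red"),("rodR","blue")):
    d=res[a]-res[b];y=res[b][2];print(a,b,"dx,dy mm",1e3*(np.cos(y)*d[0]+np.sin(y)*d[1]),1e3*(-np.sin(y)*d[0]+np.cos(y)*d[1]),"dyaw",d[2])
E
python3 m1.py
```

```text
grey [0.5706 0.285  0.2234] err px 1.34
yellow [ 0.4812  0.1032 -0.2222] err px 0.57
red [ 0.5586 -0.1023  0.0729] err px 0.61
blue [ 0.4971 -0.3071  0.2611] err px 0.6
rodB [ 0.4833  0.1025 -0.2023] err px 1.06
rodY [ 0.5641 -0.102   0.0745] err px 0.42
rodR [ 0.5037 -0.3066  0.2511] err px 0.94
rodB yellow dx,dy mm 2.1154836724378385 -0.20158743675835164 dyaw 0.019900001661291522
rodY red dx,dy mm 5.497833890506029 -0.08176969313449997 dyaw 0.0015335636344334935
rodR blue dx,dy mm 6.556551021075221 -1.2265816739101412 dyaw -0.009951084760480844
```

```bash
cat > plan.py <<'E'
import sys, numpy as np
from scipy.spatial.transform import Rotation as R
from workcell import readout
s=readout.read_state(); p=s["tool_pos"]; M=R.from_rotvec(s["tcp_rot"])
def plan(x,y,z,yaw):
    "tool x along (cos yaw, sin yaw) or its reverse, tool z down"
    best=None
    for k in (0,np.pi):
        T=R.from_euler("z",yaw+k)*R.from_euler("x",np.pi)
        r=(M.inv()*T).as_rotvec(degrees=True)
        if best is None or np.linalg.norm(r)<np.linalg.norm(best): best=r
    print("shift",M.inv().apply(np.array([x,y,z])-p).round(4),"turn",best.round(2))
if __name__=="__main__":
    print("t",round(s["time"],2),"pos",p.round(4),"q6",s["q"][5].round(2),"w",round(s["width"],3),"F",s["wrist_force"].round(1))
    for a in sys.argv[1:]: plan(*map(float,a.split(",")))
E
python3 plan.py .4833,.1025,.2,-.21
```

```text
t 0.15 pos [0.1953 0.6456 0.2472] q6 -0.04 w 0.997 F [-0.4  0.2 -0.2]
shift [-0.4329 -0.4363  0.048 ] turn [-0.1  -0.01 -4.8 ]
```

Emit:
{"method": "jog_arm", "body": {
  "deltas": [-0.433,-0.436,0.048,-0.1,0,-4.8,1,-0.433,-0.436,0.048,-0.1,0,-4.8,1,-0.433,-0.436,0.048,-0.1,0,-4.8,1,-0.433,-0.436,0.048,-0.1,0,-4.8,1,-0.433,-0.436,0.048,-0.1,0,-4.8,1,-0.433,-0.436,0.048,-0.1,0,-4.8,1,-0.433,-0.436,0.048,-0.1,0,-4.8,1,-0.433,-0.436,0.048,-0.1,0,-4.8,1]
}}

```text
time: 0.95
tool_pos: [0.3829, 0.2919, 0.2169]
tcp_rot: [0.329, 3.124, 0.003]
wrist_force: [0.5, 0.9, -0.1]
width: 0.995
grip_force: 0.0
```

```bash
python3 plan.py .4833,.1025,.2,-.21
```

```text
t 0.95 pos [0.3829 0.2919 0.2169] q6 -0.76 w 0.995 F [ 0.5  0.9 -0.1]
shift [-0.1377 -0.1644  0.0166] turn [0.11 0.02 0.02]
```

Emit:
{"method": "jog_arm", "body": {
  "deltas": [-0.137,-0.164,0.0166,0.1,0,0,1,-0.137,-0.164,0.0166,0.1,0,0,1,-0.137,-0.164,0.0166,0.1,0,0,1,-0.137,-0.164,0.0166,0.1,0,0,1,-0.137,-0.164,0.0166,0.1,0,0,1,-0.137,-0.164,0.0166,0.1,0,0,1,-0.137,-0.164,0.0166,0.1,0,0,1]
}}

```text
time: 1.65
tool_pos: [0.4818, 0.1053, 0.2]
tcp_rot: [-0.33, -3.123, -0.001]
wrist_force: [0.4, -0.1, 1.1]
width: 1.001
grip_force: 0.0
```

```bash
cat > wr.py <<'E'
import sys,cv2,pickle
from workcell import read_camera,readout
c=read_camera("wrist"); n=sys.argv[1]
cv2.imwrite(f"pics/{n}.png",c["color"]); pickle.dump({k:v for k,v in c.items() if k!="color"},open(n+".pkl","wb"))
print(c["origin"],c["attitude"],c["fx"])
E
python3 wr.py w1; python3 plan.py .4833,.1025,.2,-.21
```

```text
[0.41181374 0.11893133 0.32659047] [2.26133019 1.83013118 0.26109032] 379.78355075506096
t 1.7 pos [0.4817 0.1059 0.2001] q6 -1.2 w 0.995 F [-0.9  1.   0.4]
shift [-0.0023 -0.003   0.0001] turn [ 0.02 -0.05  0.03]
```

View pics/w1.png

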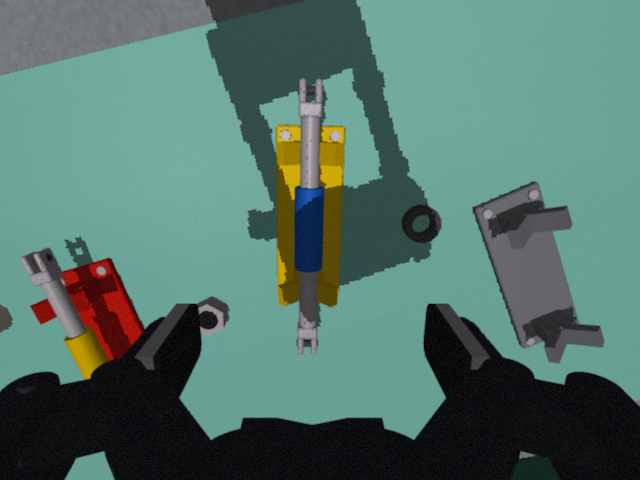

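The wrist view shows the blue rod along column 310: tips at (311,80) and (308,352), sleeve at rows 187–270. The yellow plate corners are at (278,126) and (344,126). The grey plate corners are at (473,208), (537,183) and (525,347).

```bash
python3 - <<'E'
import pickle
from geo import *
c=pickle.load(open("w1.pkl","rb"))
def B(sx,sy): return (.075*sx,.028*sy,.008)
T=[(-.106,0,.044),(.106,0,.044),(-.032,0,.044),(.032,0,.044)]
for n,L,uv in (("rodB",T,[(311,80),(308,352),(310,187),(309,270)]),
 ("yellow",[B(-1,-1),B(-1,1)],[(278,126),(344,126)]),
 ("grey",[B(-1,-1),B(-1,1),B(1,-1)],[(473,208),(537,183),(525,347)])):
    print(n,*fit(c,L,uv))
E
```

```text
rodB [ 0.48386162  0.10139652 -0.22268155] 1.3751022000742523
yellow [ 0.48262497  0.10285169 -0.21003922] 1.8474353330202007
grey [0.57087962 0.28462433 0.23892571] 2.3631636712685236
```

```bash
python3 plan.py .4836,.102,.1,-.216 .4836,.102,.042,-.216
```

```text
t 1.7 pos [0.4817 0.1059 0.2001] q6 -1.2 w 0.995 F [-0.9  1.   0.4]
shift [-0.0028 -0.0035  0.1001] turn [ 0.02 -0.05  0.37]
shift [-0.0028 -0.0035  0.1581] turn [ 0.02 -0.05  0.37]
```

Emit:
{"method": "jog_arm", "body": {
  "deltas": [-0.003,-0.0035,0.05,0,0,0.4,1,-0.003,-0.0035,0.1,0,0,0.4,1,-0.003,-0.0035,0.1,0,0,0.4,1,-0.003,-0.0035,0.1,0,0,0.4,1]
}}

```text
time: 2.1
tool_pos: [0.4831, 0.102, 0.0999]
tcp_rot: [-0.337, -3.121, 0.001]
wrist_force: [-0.5, 0.8, -0.4]
width: 0.996
grip_force: 0.0
```

```bash
python3 plan.py .4836,.102,.042,-.216
```

```text
t 2.1 pos [0.4831 0.102  0.0999] q6 -1.2 w 0.996 F [-0.5  0.8 -0.4]
shift [-0.0006  0.0001  0.0579] turn [-0.05 -0.16  0.06]
```

Emit:
{"method": "jog_arm", "body": {
  "deltas": [-0.0005,0,0.03,0,0,0,1,-0.0005,0,0.058,0,0,0,1,-0.0005,0,0.058,0,0,0,1,-0.0005,0,0.058,0,0,0,-1,-0.0005,0,0.058,0,0,0,-1,-0.0005,0,0.058,0,0,0,-1,-0.0005,0,0.058,0,0,0,-1,-0.0005,0,0.058,0,0,0,-1],
  "squeeze": 50
}}

```text
time: 2.9
tool_pos: [0.4863, 0.1015, 0.0437]
tcp_rot: [0.341, 3.12, 0.003]
wrist_force: [-0.9, 4.1, 5.6]
width: 0.239
grip_force: 48.6
```

Emit:
{"method": "jog_arm", "body": {
  "deltas": [0,0,0,0,0,0,-1,0,0,0,0,0,0,-1,0,0,0,0,0,0,-1,0,0,0,0,0,0,-1]
}}

```text
time: 3.3
tool_pos: [0.4863, 0.1016, 0.0437]
tcp_rot: [0.341, 3.121, 0.003]
wrist_force: [-1.3, 3.8, 6.6]
width: 0.239
grip_force: 48.6
```

Emit:
{"method": "jog_arm", "body": {
  "deltas": [0,0,-0.03,0,0,0,-1,0,0,-0.08,0,0,0,-1,0,0,-0.11,0,0,0,-1,0,0,-0.11,0,0,0,-1,0,0,-0.11,0,0,0,-1]
}}

```text
time: 3.8
tool_pos: [0.4849, 0.1006, 0.1523]
tcp_rot: [0.34, 3.122, -0.0]
wrist_force: [-0.1, 0.3, -3.0]
width: 0.24
grip_force: 49.5
```

```bash
python3 plan.py .5717,.285,.15,.23;python3 wr.py w2
```

```text
t 3.8 pos [0.4849 0.1006 0.1523] q6 -1.2 w 0.24 F [-0.1  0.3 -3. ]
shift [-0.0451  0.1988  0.0023] turn [-1.000e-02  3.000e-02 -2.562e+01]
[0.41475058 0.11468749 0.27874819] [2.26518173 1.8218997  0.26093072] 379.78355075506096
```

View pics/w2.png

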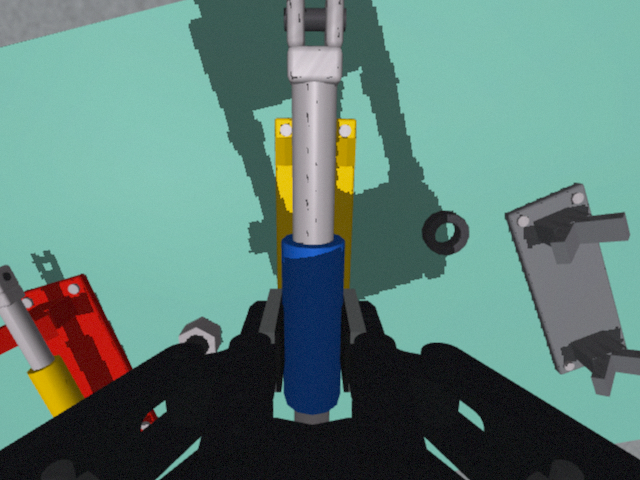

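The blue rod is held, with its sleeve at rows 241–412 and its fork step at (315,80). The grey plate corners are at (508,212), (582,184) and (560,373).

```bash
python3 - <<'E'
import pickle
from geo import *
c=pickle.load(open("w2.pkl","rb"))
def B(sx,sy): return (.075*sx,.028*sy,.008)
z=.1543
for n,L,uv in (("rodB",[(-.081,0,z),(-.032,0,z),(.032,0,z)],[(315,80),(313,241),(311,412)]),
 ("yellow",[B(-1,-1),B(-1,1)],[(276,119),(355,119)]),
 ("grey",[B(-1,-1),B(-1,1),B(1,-1)],[(508,212),(582,184),(560,373)])):
    print(n,*fit(c,L,uv))
E
```

```text
rodB [ 0.48217331  0.09975552 -0.22710152] 13.07244346002608
yellow [ 0.48247301  0.10196183 -0.21633779] 1.7103978150063313
grey [0.57048521 0.2838909  0.21896015] 2.7341156667203563
```

Emit:
{"method": "jog_arm", "body": {
  "deltas": [-0.011,0.05,0.002,0,0,-6.4,-1,-0.022,0.1,0.002,0,0,-12.8,-1,-0.034,0.15,0.002,0,0,-19.2,-1,-0.045,0.199,0.002,0,0,-25.6,-1,-0.045,0.199,0.002,0,0,-25.6,-1,-0.045,0.199,0.002,0,0,-25.6,-1]
}}

```text
time: 4.45
tool_pos: [0.5702, 0.2858, 0.1466]
tcp_rot: [0.362, -3.115, 0.003]
wrist_force: [-0.5, -0.9, -2.2]
width: 0.245
grip_force: 49.7
```

```bash
python3 - <<'E'
import pickle
from geo import *
c=pickle.load(open("w2.pkl","rb"))
s=np.array([-.081,-.032,.032]); uv=np.array([(315,80),(313,241),(311,412)],float)
up=np.array([.008,.0,.0])  # visible upper edge heights: fork step top, bar/sleeve step ~axis plane
def P(v): 
    d=np.array([np.cos(v[2])*np.cos(v[3]),np.sin(v[2])*np.cos(v[3]),np.sin(v[3])])
    return np.array([v[0],v[1],.1543])+s[:,None]*d+np.c_[0*s,0*s,[.008,.011,.0]]
r=least_squares(lambda v:(proj(c,P(v))-uv).ravel(),[.48,.1,-.2,0]);print(r.x,abs(r.fun).max())
print("optical axis",R.from_rotvec(c["attitude"]).as_matrix()[:,2])
E
python3 plan.py .5732,.2855,.1,.228 .5732,.2855,.06,.228
```

```text
[ 0.48002891  0.10022948 -0.22754811  0.16804962] 9.248405663570509
optical axis [ 0.2750775  -0.06137382 -0.95946111]
t 4.45 pos [0.5702 0.2858 0.1466] q6 -1.38 w 0.245 F [-0.5 -0.9 -2.2]
shift [-0.0031 -0.0009  0.0465] turn [-0.09 -0.33  0.19]
shift [-0.0034 -0.0009  0.0865] turn [-0.09 -0.33  0.19]
```

```bash
cat > pitch.py <<'E'
import sys
from workcell import read_camera,readout
from geo import *
HUE={"blue":(105,130),"yellow":(18,35),"red":(170,10)}
def measure(col,yaw):
    "side view: sleeve long axis angle -> pitch about horizontal, and sleeve centre offset from TCP in px"
    s=readout.read_state(); c=read_camera("side"); p=s["tool_pos"]+[0,0,.002]
    h=cv2.cvtColor(c["color"],cv2.COLOR_BGR2HSV); lo,hi=HUE[col]
    H=h[...,0]; m=((H>=lo)&(H<=hi)) if lo<hi else ((H>=lo)|(H<=hi)); m&=(h[...,1]>110)&(h[...,2]>50)
    u,v=proj(c,p)[0]; w=np.zeros_like(m); w[int(v)-35:int(v)+35,int(u)-45:int(u)+45]=1; m&=w
    _,lab,st,_=cv2.connectedComponentsWithStats(m.astype(np.uint8)); m=lab==1+st[1:,4].argmax()
    (cu,cv),wh,_=r=cv2.minAreaRect(np.argwhere(m)[:,::-1].astype(np.float32))
    b=cv2.boxPoints(r); e=max((b[1]-b[0],b[2]-b[1]),key=np.linalg.norm); a=np.degrees(np.arctan2(e[1],e[0]))%180
    print("area",m.sum(),"size",np.round(wh,1),"axis deg",a.round(2),"centre-TCP px",np.round([cu-u,cv-v],1))
    for t in (-.2,-.1,0,.1,.2):
        d=.03*np.array([np.cos(yaw)*np.cos(t),np.sin(yaw)*np.cos(t),np.sin(t)]); q=proj(c,[p-d,p+d]); e=q[1]-q[0]
        print(t,(np.degrees(np.arctan2(e[1],e[0]))%180).round(2),end="; ")
    cv2.imwrite("pics/s.png",c["color"])
measure(sys.argv[1],float(sys.argv[2]))
E
python3 pitch.py blue .228
```

```text
area 55 size [6.7 9.2] axis deg 164.05 centre-TCP px [-4.3  1.6]
-0.2 177.15; -0.1 169.88; 0 163.09; 0.1 156.76; 0.2 150.89;
```

```bash
python3 - <<'E'
import cv2
im=cv2.imread("pics/s.png")
cv2.imwrite("pics/s1.png",cv2.resize(im[100:220,260:420],None,fx=5,fy=5,interpolation=cv2.INTER_CUBIC))
E
```

```text
(no output)
```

View pics/s1.png

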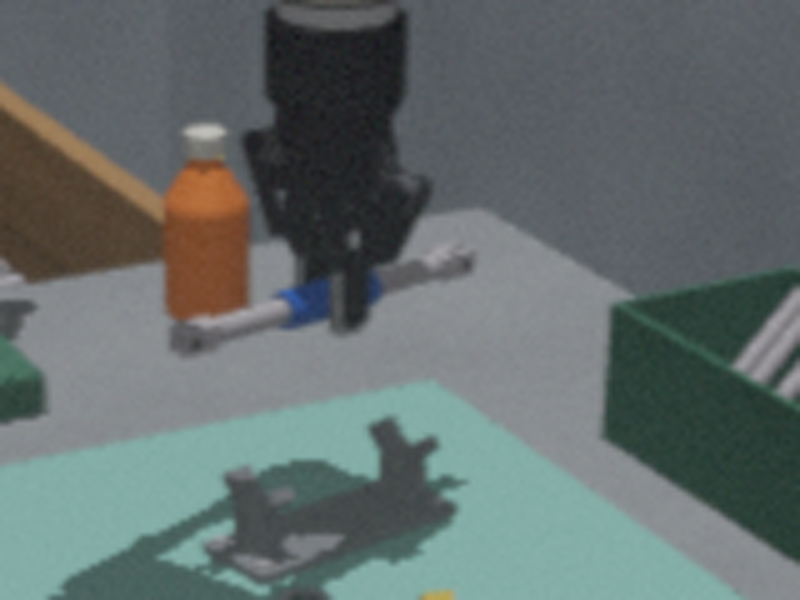

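The rod hangs level: tips at (190,335) and (460,262) in the enlarged crop give 164.9° against 163.1° for level.

Emit:
{"method": "jog_arm", "body": {
  "deltas": [-0.003,-0.001,0.05,-0.1,-0.3,0.2,-1,-0.003,-0.001,0.07,-0.1,-0.3,0.2,-1,-0.003,-0.001,0.07,-0.1,-0.3,0.2,-1,-0.003,-0.001,0.07,-0.1,-0.3,0.2,-1]
}}

```text
time: 4.9
tool_pos: [0.5739, 0.2835, 0.0796]
tcp_rot: [-0.352, 3.119, 0.002]
wrist_force: [-0.9, 0.0, -2.3]
width: 0.239
grip_force: 49.7
```

```bash
python3 plan.py .5732,.2852,.045,.228;python3 wr.py w3
```

```text
t 4.9 pos [0.5739 0.2835 0.0796] q6 -1.38 w 0.239 F [-0.9  0.  -2.3]
shift [0.0004 0.0018 0.0346] turn [ 0.06  0.16 -0.19]
[0.50365987 0.26593899 0.20584437] [1.83455212 2.30296204 0.3340307 ] 379.78355075506096
```

View pics/w3.png

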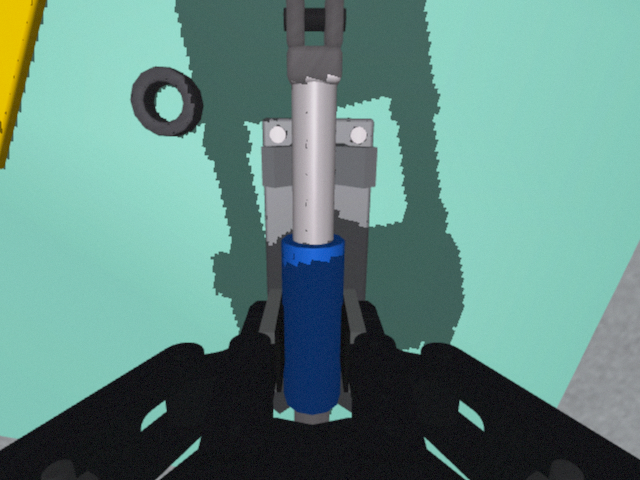

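Here the rod is at column 314.5, above the grey stand. The plate's front corners are (264,121) and (374,121), and the lip centre is at column 319.

```bash
python3 - <<'E'
import pickle
from geo import *
c=pickle.load(open("w3.pkl","rb"))
v,e=fit(c,[(-.075,-.028,.008),(-.075,.028,.008)],[(264,121),(374,121)],(.57,.285,.23));print("grey",v,e)
z=.0816
print("rod",*fit(c,[(-.081,0,z),(-.032,0,z+.005)],[(314.5,82),(314,243)],(.57,.285,.23)), "cx",c["cx"])
E
```

```text
grey [0.57288653 0.285506   0.22544259] 1.3156039599519431
rod [0.5697337  0.28177296 0.2233866 ] 1.0424825854234143 cx 312.0052813983157
```

Emit:
{"method": "jog_arm", "body": {
  "deltas": [-0.0015,0.0022,0.01,0,0.1,-0.2,-1,-0.0015,0.0022,0.02,0,0.1,-0.2,-1,-0.0015,0.0022,0.028,0,0.1,-0.2,-1,-0.0015,0.0022,0.034,0,0.1,-0.2,-1,-0.0015,0.0022,0.034,0,0.1,-0.2,-1,-0.0015,0.0022,0.034,0,0.1,-0.2,-1]
}}

```text
time: 5.55
tool_pos: [0.5759, 0.2877, 0.046]
tcp_rot: [-0.36, 3.118, 0.003]
wrist_force: [0.6, -0.6, -1.8]
width: 0.237
grip_force: 49.8
```

Emit:
{"method": "jog_arm", "body": {
  "deltas": [0,-0.001,0.001,0,0,0,-1,0,-0.001,0.002,0,0,0,-1,0,-0.001,0.002,0,0,0,-1]
}}

```text
time: 5.85
tool_pos: [0.5762, 0.2867, 0.0442]
tcp_rot: [-0.36, 3.118, 0.003]
wrist_force: [-0.1, 0.2, -2.6]
width: 0.235
grip_force: 49.8
```

Emit:
{"method": "jog_arm", "body": {
  "deltas": [0,0,0.001,0,0,0,-1,0,0,0.002,0,0,0,-1,0,0,0.002,0,0,0,-1]
}}

```text
time: 6.15
tool_pos: [0.5765, 0.2867, 0.0438]
tcp_rot: [-0.359, 3.117, 0.003]
wrist_force: [-4.0, -2.7, 6.7]
width: 0.239
grip_force: 50.9
```

Emit:
{"method": "jog_arm", "body": {
  "deltas": [0,0,-0.0005,0,0,0,1,0,0,-0.0005,0,0,0,1,0,0,-0.0005,0,0,0,1,0,0,-0.0005,0,0,0,1,0,0,-0.0005,0,0,0,1,0,0,-0.0005,0,0,0,1]
}}

```text
time: 6.75
tool_pos: [0.5763, 0.2867, 0.0426]
tcp_rot: [-0.36, 3.118, 0.003]
wrist_force: [-0.3, -0.9, -1.1]
width: 1.001
grip_force: 0.0
```

Emit:
{"method": "jog_arm", "body": {
  "deltas": [0,0,-0.04,0,0,0,1,0,0,-0.09,0,0,0,1,0,0,-0.14,0,0,0,1,0,0,-0.14,0,0,0,1,0,0,-0.14,0,0,0,1]
}}

```text
time: 7.25
tool_pos: [0.5772, 0.287, 0.1854]
tcp_rot: [-0.359, 3.113, 0.006]
wrist_force: [-0.0, -0.2, -0.9]
width: 1.002
grip_force: 0.0
```

```bash
python3 wr.py w4; python3 plan.py .5641,-.102,.18,.0745
```

```text
[0.50645387 0.26875857 0.31129757] [1.82737752 2.30539206 0.3423941 ] 379.78355075506096
t 7.3 pos [0.5758 0.2863 0.1829] q6 -1.38 w 0.998 F [-0.7 -0.5 -0.7]
shift [ 0.0998 -0.3755  0.0018] turn [0.12 0.22 8.9 ]
```

View pics/w4.png

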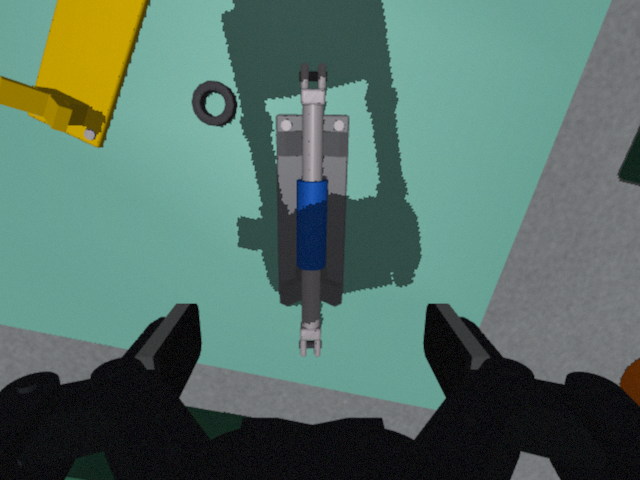

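The blue rod lies in both Vs of the grey stand: tips at (313,66) and (311,354), sleeve at rows 180–269, plate corners at (278,116) and (349,116).

```bash
python3 - <<'E'
import pickle
from geo import *
c=pickle.load(open("w4.pkl","rb"))
g,e=fit(c,[(-.075,-.028,.008),(-.075,.028,.008)],[(278,116),(349,116)],(.57,.285,.23));print("grey",g,e)
z=.044
r,e=fit(c,[(-.106,0,z),(-.032,0,z+.005),(.032,0,z+.005),(.106,0,z)],[(313,66),(312,180),(311,269),(311,354)],(.57,.285,.23));print("rod",r,e)
d=r-g;y=g[2];print(np.cos(y)*d[0]+np.sin(y)*d[1],-np.sin(y)*d[0]+np.cos(y)*d[1],d[2])
E
```

```text
grey [0.5724472  0.2861123  0.23064095] 1.372203824711562
rod [0.57378001 0.2849271  0.22315577] 1.8388022988111743
0.0010265795405169855 -0.001458490820191699 -0.007485174796732191
```

Emit:
{"method": "jog_arm", "body": {
  "deltas": [0.1,-0.375,0,0.1,0.2,8.9,1,0.1,-0.375,0,0.1,0.2,8.9,1,0.1,-0.375,0,0.1,0.2,8.9,1,0.1,-0.375,0,0.1,0.2,8.9,1,0.1,-0.375,0,0.1,0.2,8.9,1,0.1,-0.375,0,0.1,0.2,8.9,1,0.1,-0.375,0,0.1,0.2,8.9,1,0.1,-0.375,0,0.1,0.2,8.9,1]
}}

```text
time: 8.1
tool_pos: [0.5616, -0.1039, 0.1788]
tcp_rot: [0.115, -3.134, -0.002]
wrist_force: [0.6, 0.5, -0.7]
width: 1.001
grip_force: 0.0
```

Emit:
{"method": "jog_arm", "body": {
  "deltas": [0,0,0,0,0,0,1,0,0,0,0,0,0,1]
}}

```text
time: 8.3
tool_pos: [0.5623, -0.102, 0.1792]
tcp_rot: [0.113, -3.135, -0.003]
wrist_force: [0.7, -0.1, 0.4]
width: 0.996
grip_force: 0.0
```

```bash
python3 plan.py .5641,-.102,.1,.0745
```

```text
t 8.3 pos [ 0.5623 -0.102   0.1792] q6 -1.87 w 0.996 F [ 0.7 -0.1  0.4]
shift [-0.0022 -0.0003  0.0792] turn [ 0.12 -0.25 -0.15]
```

Emit:
{"method": "jog_arm", "body": {
  "deltas": [-0.002,0,0.05,0.1,-0.2,-0.1,1,-0.002,0,0.09,0.1,-0.2,-0.1,1,-0.002,0,0.12,0.1,-0.2,-0.1,1,-0.002,0,0.137,0.1,-0.2,-0.1,1,-0.002,0,0.137,0.1,-0.2,-0.1,1,-0.002,0,0.137,0.1,-0.2,-0.1,1]
}}

```text
time: 8.9
tool_pos: [0.5653, -0.0999, 0.044]
tcp_rot: [-0.122, 3.138, -0.001]
wrist_force: [1.1, 0.2, 0.1]
width: 1.003
grip_force: 0.0
```

```bash
python3 plan.py .5641,-.102,.042,.0745
```

```text
t 8.9 pos [ 0.5653 -0.0999  0.044 ] q6 -1.87 w 1.003 F [1.1 0.2 0.1]
shift [ 0.0014 -0.002   0.002 ] turn [-0.04  0.08  0.2 ]
```

Emit:
{"method": "jog_arm", "body": {
  "deltas": [0.001,-0.001,0.001,0,0,0.1,-1,0.001,-0.001,0.001,0,0,0.1,-1,0.001,-0.001,0.001,0,0,0.1,-1,0.001,-0.001,0.001,0,0,0.1,-1,0.001,-0.001,0.001,0,0,0.1,-1,0.001,-0.001,0.001,0,0,0.1,-1,0.001,-0.001,0.001,0,0,0.1,-1],
  "squeeze": 50
}}

```text
time: 9.6
tool_pos: [0.5655, -0.1021, 0.0447]
tcp_rot: [-0.116, 3.135, -0.001]
wrist_force: [-1.9, 3.2, 5.4]
width: 0.243
grip_force: 48.7
```

Emit:
{"method": "jog_arm", "body": {
  "deltas": [0,0,-0.03,0,0,0,-1,0,0,-0.08,0,0,0,-1,0,0,-0.11,0,0,0,-1,0,0,-0.11,0,0,0,-1,0,0,-0.11,0,0,0,-1]
}}

```text
time: 10.1
tool_pos: [0.5645, -0.1025, 0.1538]
tcp_rot: [-0.117, 3.135, -0.003]
wrist_force: [-0.8, 0.3, -2.9]
width: 0.244
grip_force: 49.8
```

```bash
python3 wr.py w5; python3 plan.py .4835,.1035,.152,-.218; python3 pitch.py yellow .0745
```

```text
[ 0.49248734 -0.10896489  0.28002034] [1.99027595 2.14659746 0.30958069] 379.78355075506096
t 10.15 pos [ 0.5633 -0.1022  0.1522] q6 -1.87 w 0.243 F [-0.7  0.8 -3.7]
shift [ 6.43e-02  2.11e-01 -1.00e-04] turn [-0.05  0.06 16.75]
area 90 size [ 8.5 12. ] axis deg 161.57 centre-TCP px [-5.7  2.3]
-0.2 176.03; -0.1 169.36; 0 163.24; 0.1 157.62; 0.2 152.44;
```

View pics/w5.png

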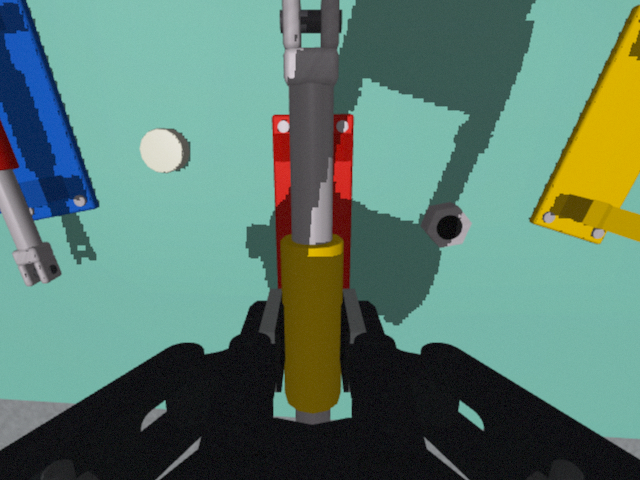

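The yellow rod is held, with its sleeve at rows 240–411, just as the blue one was, so the grip offset is the same. Now over to the yellow stand.

Emit:
{"method": "jog_arm", "body": {
  "deltas": [0.016,0.05,0,0,0,4.2,-1,0.032,0.1,0,0,0,8.4,-1,0.048,0.15,0,0,0,12.6,-1,0.063,0.21,0,0,0,16.8,-1,0.063,0.21,0,0,0,16.8,-1,0.063,0.21,0,0,0,16.8,-1,0.063,0.21,0,0,0,16.8,-1]
}}

```text
time: 10.9
tool_pos: [0.4848, 0.1023, 0.1513]
tcp_rot: [0.34, 3.123, -0.004]
wrist_force: [0.1, -0.6, -3.0]
width: 0.241
grip_force: 50.0
```

```bash
python3 plan.py .4845,.1022,.08,-.217
```

```text
t 10.9 pos [0.4848 0.1023 0.1513] q6 -1.19 w 0.241 F [ 0.1 -0.6 -3. ]
shift [ 0.0004 -0.      0.0713] turn [-0.13  0.04 -0.  ]
```

Emit:
{"method": "jog_arm", "body": {
  "deltas": [0,0,0.04,-0.1,0,0,-1,0,0,0.07,-0.1,0,0,-1,0,0,0.085,-0.1,0,0,-1,0,0,0.097,-0.1,0,0,-1,0,0,0.104,-0.1,0,0,-1,0,0,0.104,-0.1,0,0,-1,0,0,0.104,-0.1,0,0,-1]
}}

```text
time: 11.6
tool_pos: [0.4874, 0.1021, 0.0498]
tcp_rot: [0.343, 3.118, 0.002]
wrist_force: [0.4, -1.2, -2.0]
width: 0.24
grip_force: 50.0
```

```bash
python3 plan.py .4845,.1022,.042,-.217
```

```text
t 11.6 pos [0.4874 0.1021 0.0498] q6 -1.19 w 0.24 F [ 0.4 -1.2 -2. ]
shift [ 0.0028 -0.0005  0.0078] turn [ 0.09  0.27 -0.13]
```

Emit:
{"method": "jog_arm", "body": {
  "deltas": [0.002,0,0.003,0,0.1,0,-1,0.002,0,0.006,0,0.1,0,-1,0.002,0,0.006,0,0.1,0,-1]
}}

```text
time: 11.9
tool_pos: [0.4856, 0.1026, 0.0453]
tcp_rot: [0.342, 3.119, 0.001]
wrist_force: [-3.3, -3.4, 8.7]
width: 0.235
grip_force: 51.1
```

Emit:
{"method": "jog_arm", "body": {
  "deltas": [0,0,0.001,0,0,0,-1,0,0,0.0015,0,0,0,-1,0,0,0.0015,0,0,0,-1]
}}

```text
time: 12.2
tool_pos: [0.4857, 0.1026, 0.0452]
tcp_rot: [0.342, 3.119, 0.001]
wrist_force: [-8.3, -3.9, 20.5]
width: 0.238
grip_force: 52.4
```

Emit:
{"method": "jog_arm", "body": {
  "deltas": [0,0,-0.0015,0,0,0,-1,0,0,-0.0015,0,0,0,1,0,0,-0.0015,0,0,0,1,0,0,-0.0015,0,0,0,1,0,0,-0.0015,0,0,0,1,0,0,-0.0015,0,0,0,1,0,0,-0.0015,0,0,0,1]
}}

```text
time: 12.9
tool_pos: [0.4845, 0.1028, 0.043]
tcp_rot: [0.343, 3.121, 0.002]
wrist_force: [-0.2, 0.3, -0.3]
width: 1.003
grip_force: 0.0
```

Emit:
{"method": "jog_arm", "body": {
  "deltas": [0,0,-0.04,0,0,0,1,0,0,-0.09,0,0,0,1,0,0,-0.14,0,0,0,1,0,0,-0.14,0,0,0,1,0,0,-0.14,0,0,0,1]
}}

```text
time: 13.4
tool_pos: [0.4857, 0.1029, 0.1852]
tcp_rot: [0.342, 3.117, 0.003]
wrist_force: [0.1, -0.7, -0.1]
width: 0.998
grip_force: 0.0
```

```bash
python3 wr.py w6; python3 plan.py .5043,-.3066,.18,.256
```

```text
[0.41482585 0.11687936 0.3112886 ] [2.26461747 1.81745832 0.26875169] 379.78355075506096
t 13.45 pos [0.4841 0.1026 0.1832] q6 -1.19 w 1.003 F [ 0.3  0.6 -0.5]
shift [-0.1085 -0.3951  0.0029] turn [  0.05   0.14 -27.2 ]
```

View pics/w6.png

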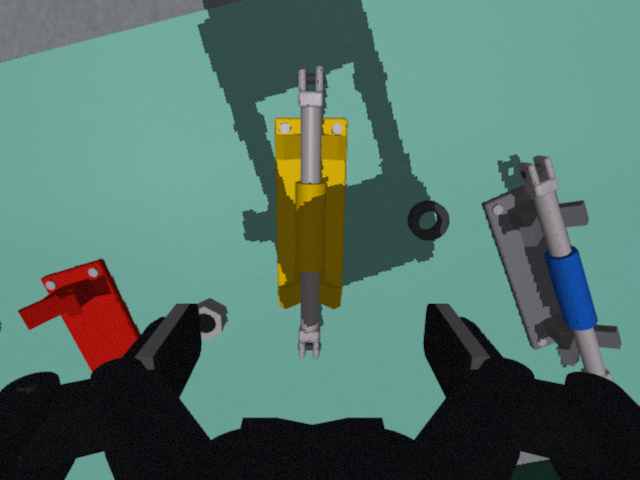

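The yellow rod is in the yellow stand: sleeve at rows 182–271, plate edge at row 118. That's the same picture as the grey placing, so it's centred to about 1 mm. Red rod next.

Emit:
{"method": "jog_arm", "body": {
  "deltas": [-0.013,-0.048,0,0,0,-3.4,1,-0.026,-0.096,0,0,0,-6.8,1,-0.039,-0.144,0,0,0,-10.2,1,-0.052,-0.192,0,0,0,-13.6,1,-0.065,-0.24,0,0,0,-17,1,-0.078,-0.288,0,0,0,-20.4,1,-0.091,-0.336,0,0,0,-23.8,1,-0.108,-0.395,0,0,0.1,-27.2,1]
}}

```text
time: 14.25
tool_pos: [0.5014, -0.2961, 0.1798]
tcp_rot: [0.404, -3.112, -0.007]
wrist_force: [0.8, 0.2, -0.3]
width: 1.0
grip_force: 0.0
```

Emit:
{"method": "jog_arm", "body": {
  "deltas": [0,0,0,0,0,0,1,0,0,0,0,0,0,1]
}}

```text
time: 14.45
tool_pos: [0.5016, -0.2951, 0.18]
tcp_rot: [0.396, -3.113, -0.007]
wrist_force: [0.8, 0.9, -0.3]
width: 1.002
grip_force: 0.0
```

```bash
python3 plan.py .5043,-.3066,.042,.256
```

```text
t 14.45 pos [ 0.5016 -0.2951  0.18  ] q6 -2.4 w 1.002 F [ 0.8  0.9 -0.3]
shift [-1.000e-04 -1.250e-02  1.379e-01] turn [ 0.28 -0.16 -0.19]
```

Emit:
{"method": "jog_arm", "body": {
  "deltas": [0,-0.0125,0.03,0.2,-0.1,0,1,0,-0.0125,0.08,0.2,-0.1,0,1,0,-0.0125,0.11,0.2,-0.1,0,1,0,-0.0125,0.11,0.2,-0.1,0,1]
}}

```text
time: 14.85
tool_pos: [0.5015, -0.3018, 0.0661]
tcp_rot: [0.402, -3.108, -0.011]
wrist_force: [-0.6, 1.2, 0.5]
width: 1.0
grip_force: 0.0
```

```bash
python3 plan.py .5043,-.3066,.042,.256
```

```text
t 14.85 pos [ 0.5015 -0.3018  0.0661] q6 -2.41 w 1.0 F [-0.6  1.2  0.5]
shift [-0.0016 -0.0056  0.0241] turn [ 0.46 -0.39  0.08]
```

Emit:
{"method": "jog_arm", "body": {
  "deltas": [-0.0016,-0.0056,0.01,0.4,-0.4,0,1,-0.0016,-0.0056,0.01,0.4,-0.4,0,1,-0.0016,-0.0056,0.01,0.4,-0.4,0,1]
}}

```text
time: 15.15
tool_pos: [0.5108, -0.3125, 0.0648]
tcp_rot: [-0.4, 3.103, -0.016]
wrist_force: [0.1, -0.2, 0.4]
width: 1.001
grip_force: 0.0
```

```bash
python3 plan.py .5043,-.3066,.042,.256;  python3 -c "
from workcell import readout as r; print(r.read_state()['q'].round(3))"
```

```text
t 15.15 pos [ 0.5108 -0.3125  0.0648] q6 -2.42 w 1.001 F [ 0.1 -0.2  0.4]
shift [0.0051 0.0077 0.0226] turn [-0.69  0.65  0.01]
[-5.910e-01  2.880e-01  1.940e+00  1.000e-03  8.970e-01 -2.418e+00]
```

q6 is at the edge of its usable range (−2.42), so the IK is giving compromise poses. I'll go up and turn the tool half round; that gives the same grasp with q6 near +0.75.

Emit:
{"method": "jog_arm", "body": {
  "deltas": [0,0,-0.05,0,0,0,1,0,0,-0.1,0,0,8,1,0,0,-0.12,0,0,16,1,0,0,-0.12,0,0,24,1,0,0,-0.12,0,0,32,1,0,0,-0.12,0,0,40,1,0,0,-0.12,0,0,48,1,0,0,-0.12,0,0,56,1]
}}

```text
time: 15.95
tool_pos: [0.5089, -0.3116, 0.1853]
tcp_rot: [1.111, 2.92, -0.005]
wrist_force: [0.1, 0.4, 0.0]
width: 1.001
grip_force: 0.0
```

Emit:
{"method": "jog_arm", "body": {
  "deltas": [0,0,0,0,0,8,1,0,0,0,0,0,16,1,0,0,0,0,0,24,1,0,0,0,0,0,32,1,0,0,0,0,0,40,1,0,0,0,0,0,48,1,0,0,0,0,0,56,1,0,0,0,0,0,64,1]
}}

```text
time: 16.75
tool_pos: [0.5089, -0.3116, 0.1852]
tcp_rot: [2.491, 1.888, 0.01]
wrist_force: [0.7, -0.2, -0.5]
width: 0.996
grip_force: 0.0
```

```bash
python3 plan.py .5043,-.3066,.15,.256
```

```text
t 16.75 pos [ 0.5089 -0.3116  0.1852] q6 -0.32 w 0.996 F [ 0.7 -0.2 -0.5]
shift [ 0.0038 -0.0064  0.0351] turn [ 0.99 -0.24 59.66]
```

Emit:
{"method": "jog_arm", "body": {
  "deltas": [0,0,0,0,0,8,1,0,0,0,0,0,16,1,0,0,0,0,0,24,1,0,0,0,0,0,32,1,0.002,-0.003,0,0,0,40,1,0.004,-0.006,0,0.5,0,48,1,0.004,-0.006,0,1,-0.2,56,1,0.004,-0.006,0,1,-0.2,59.7,1]
}}

```text
time: 17.55
tool_pos: [0.5043, -0.3062, 0.1852]
tcp_rot: [-3.115, -0.402, -0.001]
wrist_force: [-0.4, -0.2, -0.2]
width: 1.0
grip_force: 0.0
```

Emit:
{"method": "jog_arm", "body": {
  "deltas": [0,0,0,0,0,0,1,0,0,0,0,0,0,1]
}}

```text
time: 17.75
tool_pos: [0.5039, -0.3061, 0.1843]
tcp_rot: [-3.113, -0.412, 0.001]
wrist_force: [-0.2, 0.3, 0.7]
width: 0.999
grip_force: 0.0
```

```bash
python3 plan.py .5043,-.3066,.1,.256; python3 wr.py w7
```

```text
t 17.75 pos [ 0.5039 -0.3061  0.1843] q6 0.72 w 0.999 F [-0.2  0.3  0.7]
shift [0.0003 0.0007 0.0843] turn [-0.07  0.02  0.39]
[ 0.57322096 -0.2889258   0.31081785] [ 2.30470733 -1.76493534 -0.25631246] 379.78355075506096
```

View pics/w7.png

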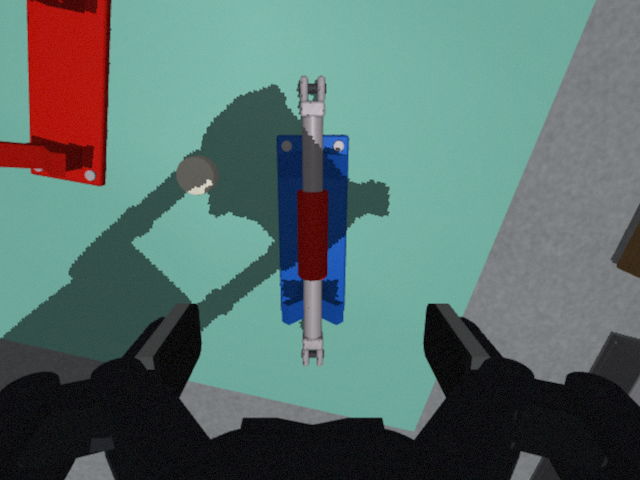

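Flipped view: the red rod's tips are at (312,78) and (313,362), its sleeve at rows 192–279. The blue plate corners are at (277,136) and (349,136).

```bash
python3 - <<'E'
import pickle
from geo import *
c=pickle.load(open("w7.pkl","rb")); z=.044; x0=(.5,-.3,.25)
print("blue",*fit(c,[(.075,.028,.008),(.075,-.028,.008)],[(277,136),(349,136)],x0))
print("rod",*fit(c,[(.106,0,z),(.032,0,z+.005),(-.032,0,z+.005),(-.106,0,z)],[(312,78),(312,192),(313,279),(313,362)],x0))
c=pickle.load(open("w5.pkl","rb"))
print("red",*fit(c,[(-.075,-.028,.008),(-.075,.028,.008)],[(273,116),(353,115)],(.56,-.1,.07)))
E
```

```text
blue [ 0.49505834 -0.3105699   0.26362429] 0.4021374494443535
rod [ 0.50071231 -0.30868045  0.26803532] 0.7494516893892751
red [ 0.55965433 -0.10307023  0.08691966] 1.121306086276718
```

Emit:
{"method": "jog_arm", "body": {
  "deltas": [0,0,0.04,0,0,0.2,1,0,0,0.08,0,0,0.2,1,0,0,0.115,0,0,0.2,1,0,0,0.13,0,0,0.2,1,0,0,0.13,0,0,0.2,1]
}}

```text
time: 18.3
tool_pos: [0.5012, -0.3042, 0.0504]
tcp_rot: [-3.109, -0.404, 0.01]
wrist_force: [-0.8, 0.9, -0.3]
width: 0.999
grip_force: 0.0
```

```bash
python3 plan.py .5035,-.3066,.042,.256
```

```text
t 18.3 pos [ 0.5012 -0.3042  0.0504] q6 0.72 w 0.999 F [-0.8  0.9 -0.3]
shift [0.0016 0.0029 0.0084] turn [-0.4   0.31  0.13]
```

Emit:
{"method": "jog_arm", "body": {
  "deltas": [0.0015,0.003,0.008,-0.3,0.3,0.3,1,0.0015,0.003,0.008,-0.3,0.3,0.3,1,0.0015,0.003,0.008,-0.3,0.3,0.3,-1,0.0015,0.003,0.008,-0.3,0.3,0.3,-1,0.0015,0.003,0.008,-0.3,0.3,0.3,-1,0.0015,0.003,0.008,-0.3,0.3,0.3,-1,0.0015,0.003,0.008,-0.3,0.3,0.3,-1,0.0015,0.003,0.008,-0.3,0.3,0.3,-1],
  "squeeze": 50
}}

```text
time: 19.1
tool_pos: [0.5049, -0.3059, 0.0454]
tcp_rot: [-3.115, -0.394, -0.004]
wrist_force: [-1.9, 6.6, 7.6]
width: 0.237
grip_force: 48.6
```

Emit:
{"method": "jog_arm", "body": {
  "deltas": [0,0,0,0,0,0,-1,0,0,-0.03,0,0,0,-1,0,0,-0.08,0,0,0,-1,0,0,-0.11,0,0,0,-1,0,0,-0.11,0,0,0,-1,0,0,-0.11,0,0,0,-1]
}}

```text
time: 19.7
tool_pos: [0.505, -0.3079, 0.1554]
tcp_rot: [3.114, 0.395, 0.007]
wrist_force: [-0.7, -0.2, -1.7]
width: 0.239
grip_force: 49.5
```

```bash
python3 plan.py .5595,-.1025,.15,.075; python3 wr.py w8; python3 - <<'E'
import cv2,pickle
from geo import *
im=cv2.imread("pics/w8.png"); h=cv2.cvtColor(im,cv2.COLOR_BGR2HSV)
m=((h[...,0]<8)|(h[...,0]>172))&(h[...,1]>120)
print("sleeve rows",np.where(m[:,300:325].mean(1)>.6)[0][[0,-1]],"cols at 330",np.where(m[330])[0][[0,-1]])
E
```

```text
t 19.7 pos [ 0.505  -0.3079  0.1554] q6 0.73 w 0.239 F [-0.7 -0.2 -1.7]
shift [ 0.1041 -0.1853  0.0052] turn [ 0.17 -0.26 10.17]
[ 0.57379673 -0.2910516   0.28219975] [ 2.29689781 -1.77897394 -0.24899918] 379.78355075506096
sleeve rows [262 423] cols at 330 [284 340]
```

Emit:
{"method": "jog_arm", "body": {
  "deltas": [0.026,-0.046,0.001,0,0,2.5,-1,0.052,-0.092,0.002,0,0,5,-1,0.078,-0.138,0.003,0.1,-0.1,7.5,-1,0.1045,-0.185,0.005,0.2,-0.2,10.2,-1,0.1045,-0.185,0.005,0.2,-0.2,10.2,-1,0.1045,-0.185,0.005,0.2,-0.2,10.2,-1,0.1045,-0.185,0.005,0.2,-0.2,10.2,-1]
}}

```text
time: 20.45
tool_pos: [0.5586, -0.1026, 0.1479]
tcp_rot: [-3.138, -0.119, 0.006]
wrist_force: [-0.0, 0.3, -1.6]
width: 0.241
grip_force: 49.6
```

```bash
python3 plan.py .5598,-.1025,.05,.0745; python3 pitch.py red .0745
```

```text
t 20.45 pos [ 0.5586 -0.1026  0.1479] q6 1.27 w 0.241 F [-0.   0.3 -1.6]
shift [0.0016 0.0002 0.0979] turn [-0.1   0.2   0.07]
area 89 size [ 8.7 11.7] axis deg 164.05 centre-TCP px [-5.6  2.6]
-0.2 175.85; -0.1 169.22; 0 163.14; 0.1 157.55; 0.2 152.39;
```

Emit:
{"method": "jog_arm", "body": {
  "deltas": [0.0015,0,0.04,0,0.2,0,-1,0.0015,0,0.07,0,0.2,0,-1,0.0015,0,0.085,0,0.2,0,-1,0.0015,0,0.096,0,0.2,0,-1,0.0015,0,0.098,0,0.2,0,-1,0.0015,0,0.098,0,0.2,0,-1]
}}

```text
time: 21.1
tool_pos: [0.5619, -0.1029, 0.0524]
tcp_rot: [-3.138, -0.116, -0.007]
wrist_force: [-0.2, -0.3, -1.7]
width: 0.239
grip_force: 49.7
```

```bash
python3 plan.py .5598,-.1025,.042,.0745
```

```text
t 21.1 pos [ 0.5619 -0.1029  0.0524] q6 1.27 w 0.239 F [-0.2 -0.3 -1.7]
shift [-0.0021 -0.0006  0.0104] turn [-0.06 -0.25 -0.04]
```

Emit:
{"method": "jog_arm", "body": {
  "deltas": [-0.002,-0.0003,0.003,0,-0.2,0,-1,-0.002,-0.0003,0.006,0,-0.2,0,-1,-0.002,-0.0003,0.0075,0,-0.2,0,-1,-0.002,-0.0003,0.0075,0,-0.2,0,-1]
}}

```text
time: 21.5
tool_pos: [0.5601, -0.1024, 0.0455]
tcp_rot: [-3.139, -0.117, -0.002]
wrist_force: [-1.3, -0.8, 3.5]
width: 0.24
grip_force: 50.3
```

Emit:
{"method": "jog_arm", "body": {
  "deltas": [0,0,0.001,0,0,0,-1,0,0,0.0015,0,0,0,-1,0,0,0.0015,0,0,0,-1]
}}

```text
time: 21.8
tool_pos: [0.5601, -0.1024, 0.0454]
tcp_rot: [-3.139, -0.117, -0.002]
wrist_force: [-6.1, 0.1, 14.4]
width: 0.241
grip_force: 51.2
```

Seated, with 14 N upward. I'll release, rise and go to the blue rod on the grey stand.

Emit:
{"method": "jog_arm", "body": {
  "deltas": [0,0,-0.0015,0,0,0,-1,0,0,-0.0015,0,0,0,1,0,0,-0.0015,0,0,0,1,0,0,-0.0015,0,0,0,1,0,0,-0.0015,0,0,0,1,0,0,-0.0015,0,0,0,1,0,0,-0.0015,0,0,0,1]
}}

```text
time: 22.5
tool_pos: [0.5592, -0.1021, 0.0441]
tcp_rot: [-3.138, -0.117, 0.001]
wrist_force: [-0.7, 1.0, 0.2]
width: 0.997
grip_force: 0.0
```

Emit:
{"method": "jog_arm", "body": {
  "deltas": [0,0,-0.04,0,0,0,1,0,0,-0.09,0,0,0,1,0,0,-0.14,0,0,0,1,0,0,-0.14,0,0,0,1,0,0,-0.14,0,0,0,1]
}}

```text
time: 23.0
tool_pos: [0.5608, -0.1027, 0.1866]
tcp_rot: [-3.139, -0.117, -0.007]
wrist_force: [-0.4, -0.1, 0.0]
width: 1.003
grip_force: 0.0
```

```bash
python3 wr.py w9; python3 plan.py .5735,.2855,.18,.226; python3 - <<'E'
import cv2,pickle
from geo import *
im=cv2.imread("pics/w9.png"); h=cv2.cvtColor(im,cv2.COLOR_BGR2HSV)
g=(h[...,1]<60)[:, :]
for r in range(60,380,20): print(r, im[r,270:360:10].tolist()) if r in(120,220) else None
E
```

```text
[ 0.63169086 -0.09873695  0.31338295] [ 2.14144786 -1.98618727 -0.2820393 ] 379.78355075506096
t 23.05 pos [ 0.5592 -0.1023  0.1843] q6 1.27 w 0.995 F [-0.2 -0.  -0.3]
shift [ 0.0431 -0.3856  0.0049] turn [-0.08 -0.02 -8.68]
120 [[164, 176, 119], [165, 178, 118], [166, 180, 120], [81, 84, 72], [146, 143, 147], [108, 105, 107], [164, 179, 119], [168, 182, 121], [166, 180, 121]]
220 [[77, 81, 56], [7, 9, 85], [8, 14, 84], [7, 7, 76], [9, 0, 82], [9, 10, 81], [13, 18, 87], [7, 7, 86], [106, 114, 76]]
```

View pics/w9.png

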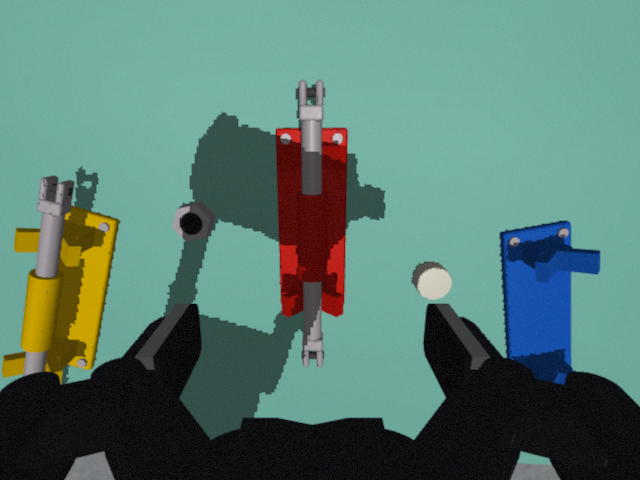

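The red rod is centred in the red stand: sleeve top at row 193, plate edge at row 128, a difference of 65 as for the others. Now for the blue rod.

Emit:
{"method": "jog_arm", "body": {
  "deltas": [0.006,-0.048,0,0,0,-1.1,1,0.011,-0.096,0,0,0,-2.2,1,0.017,-0.144,0,0,0,-3.3,1,0.022,-0.192,0,0,0,-4.4,1,0.027,-0.24,0,0,0,-5.5,1,0.032,-0.29,0,0,0,-6.6,1,0.037,-0.34,0,0,0,-7.7,1,0.043,-0.385,0,0,0,-8.7,1]
}}

```text
time: 23.85
tool_pos: [0.5715, 0.2864, 0.1816]
tcp_rot: [3.121, 0.357, -0.008]
wrist_force: [1.1, -0.5, 0.1]
width: 0.998
grip_force: 0.0
```

Emit:
{"method": "jog_arm", "body": {
  "deltas": [0,0,0,0,0,0,1,0,0,0,0,0,0,1]
}}

```text
time: 24.05
tool_pos: [0.5718, 0.2852, 0.1818]
tcp_rot: [3.121, 0.359, -0.008]
wrist_force: [-0.5, -0.7, -0.2]
width: 1.0
grip_force: 0.0
```

```bash
python3 plan.py .573,.285,.05,.226
```

```text
t 24.05 pos [0.5718 0.2852 0.1818] q6 1.76 w 1.0 F [-0.5 -0.7 -0.2]
shift [0.0018 0.0004 0.1318] turn [-0.    0.28  0.16]
```

Emit:
{"method": "jog_arm", "body": {
  "deltas": [0.0018,0.0004,0.04,0,0.3,0.2,1,0.0018,0.0004,0.08,0,0.3,0.2,1,0.0018,0.0004,0.115,0,0.3,0.2,1,0.0018,0.0004,0.13,0,0.3,0.2,1,0.0018,0.0004,0.13,0,0.3,0.2,1]
}}

```text
time: 24.55
tool_pos: [0.5726, 0.2823, 0.0509]
tcp_rot: [3.122, 0.347, -0.004]
wrist_force: [-0.4, -0.4, 0.5]
width: 0.997
grip_force: 0.0
```

```bash
python3 plan.py .573,.285,.043,.226
```

```text
t 24.55 pos [0.5726 0.2823 0.0509] q6 1.77 w 0.997 F [-0.4 -0.4  0.5]
shift [ 0.001  -0.0026  0.0079] turn [ 0.02  0.14 -0.28]
```

Emit:
{"method": "jog_arm", "body": {
  "deltas": [0.001,-0.0025,0.008,0,0.1,-0.3,1,0.001,-0.0025,0.008,0,0.1,-0.3,1,0.001,-0.0025,0.008,0,0.1,-0.3,-1,0.001,-0.0025,0.008,0,0.1,-0.3,-1,0.001,-0.0025,0.008,0,0.1,-0.3,-1,0.001,-0.0025,0.008,0,0.1,-0.3,-1,0.001,-0.0025,0.008,0,0.1,-0.3,-1,0.001,-0.0025,0.008,0,0.1,-0.3,-1],
  "squeeze": 50
}}

```text
time: 25.35
tool_pos: [0.5765, 0.2867, 0.0476]
tcp_rot: [-3.12, -0.358, -0.012]
wrist_force: [0.8, -5.5, 4.4]
width: 0.24
grip_force: 48.8
```

Emit:
{"method": "jog_arm", "body": {
  "deltas": [0,0,0,0,0,0,-1,0,0,-0.03,0,0,0,-1,0,0,-0.08,0,0,0,-1,0,0,-0.12,0,0,0,-1,0,0,-0.12,0,0,0,-1,0,0,-0.12,0,0,0,-1]
}}

```text
time: 25.95
tool_pos: [0.5755, 0.2878, 0.168]
tcp_rot: [-3.118, -0.357, -0.014]
wrist_force: [-0.0, -0.7, -3.1]
width: 0.237
grip_force: 49.6
```

```bash
python3 plan.py .5,-.3075,.16,.262; python3 wr.py w10; python3 - <<'E'
import cv2,pickle
from geo import *
im=cv2.imread("pics/w10.png"); h=cv2.cvtColor(im,cv2.COLOR_BGR2HSV)
m=(abs(h[...,0].astype(int)-115)<12)&(h[...,1]>120)
print("sleeve rows",np.where(m[:,300:325].mean(1)>.6)[0][[0,-1]],"cols at 330",np.where(m[330])[0][[0,-1]])
c=pickle.load(open("w9.pkl","rb"))
print("blue",*fit(c,[(.075,.028,.008),(.075,-.028,.008)],[(501,233),(569,221)],(.5,-.3,.25)))
E
```

```text
t 25.95 pos [0.5755 0.2878 0.168 ] q6 1.77 w 0.237 F [-0.  -0.7 -3.1]
shift [-0.2083  0.5628  0.0047] turn [-0.12 -0.54 -1.94]
[0.64425743 0.30209457 0.29513618] [ 2.28282414 -1.81163129 -0.25531188] 379.78355075506096
sleeve rows [260 420] cols at 330 [244 339]
blue [ 0.49581501 -0.30825653  0.25956097] 0.19432351986569074
```

Emit:
{"method": "jog_arm", "body": {
  "deltas": [-0.017,0.045,0,0,0,0,-1,-0.034,0.09,0,0,0,0,-1,-0.051,0.135,0,0,0,0,-1,-0.067,0.18,0,0,0,0,-1,-0.083,0.225,0,0,0,0,-1,-0.1,0.27,0,0,0,0,-1,-0.117,0.315,0,0,-0.2,-1,-1,-0.133,0.36,0,0,-0.4,-1.9,-1]
}}

```text
time: 26.8
tool_pos: [0.5241, -0.0946, 0.1622]
tcp_rot: [-3.111, -0.41, 0.008]
wrist_force: [1.2, 0.2, -1.7]
width: 0.24
grip_force: 49.7
```

```bash
python3 plan.py .4987,-.3075,.16,.26
```

```text
t 26.8 pos [ 0.5241 -0.0946  0.1622] q6 1.08 w 0.24 F [ 1.2  0.2 -1.7]
shift [-0.0796  0.1991  0.0018] turn [-0.24  0.27  0.11]
```

Emit:
{"method": "jog_arm", "body": {
  "deltas": [-0.02,0.045,0,0,0,0,-1,-0.038,0.09,0,0,0,0,-1,-0.056,0.14,0,0,0,0,-1,-0.075,0.185,0,-0.2,0.2,0.1,-1,-0.0796,0.199,0,-0.2,0.2,0.1,-1,-0.0796,0.199,0,-0.2,0.2,0.1,-1,-0.0796,0.199,0,-0.2,0.2,0.1,-1]
}}

```text
time: 27.5
tool_pos: [0.5001, -0.305, 0.1627]
tcp_rot: [-3.113, -0.405, -0.001]
wrist_force: [-0.1, 0.8, -2.4]
width: 0.239
grip_force: 49.7
```

```bash
python3 plan.py .4987,-.3075,.056,.26
```

```text
t 27.5 pos [ 0.5001 -0.305   0.1627] q6 0.72 w 0.239 F [-0.1  0.8 -2.4]
shift [-0.0022  0.0023  0.1067] turn [-0.12 -0.07 -0.09]
```

Emit:
{"method": "jog_arm", "body": {
  "deltas": [-0.002,0.0023,0.04,-0.1,0,0,-1,-0.002,0.0023,0.07,-0.1,0,0,-1,-0.002,0.0023,0.09,-0.1,0,0,-1,-0.002,0.0023,0.103,-0.1,0,0,-1,-0.002,0.0023,0.105,-0.1,0,0,-1,-0.002,0.0023,0.105,-0.1,0,0,-1]
}}

```text
time: 28.1
tool_pos: [0.5008, -0.3082, 0.0601]
tcp_rot: [3.112, 0.408, 0.006]
wrist_force: [0.3, -1.1, -2.1]
width: 0.238
grip_force: 49.9
```

```bash
python3 plan.py .4987,-.3075,.046,.26
```

```text
t 28.1 pos [ 0.5008 -0.3082  0.0601] q6 0.72 w 0.238 F [ 0.3 -1.1 -2.1]
shift [-0.0019 -0.0012  0.014 ] turn [ 0.2  -0.2   0.04]
```

Emit:
{"method": "jog_arm", "body": {
  "deltas": [-0.0015,-0.0008,0.004,0.1,-0.1,0,-1,-0.0015,-0.0008,0.008,0.1,-0.1,0,-1,-0.0015,-0.0008,0.011,0.1,-0.1,0,-1,-0.0015,-0.0008,0.011,0.1,-0.1,0,-1]
}}

```text
time: 28.5
tool_pos: [0.4991, -0.3088, 0.0493]
tcp_rot: [3.113, 0.406, 0.004]
wrist_force: [0.3, 1.0, -0.8]
width: 0.234
grip_force: 50.0
```

Emit:
{"method": "jog_arm", "body": {
  "deltas": [0,0,0.001,0,0,0,-1,0,0,0.0015,0,0,0,-1,0,0,0.0015,0,0,0,-1]
}}

```text
time: 28.8
tool_pos: [0.4991, -0.3089, 0.049]
tcp_rot: [3.113, 0.406, 0.004]
wrist_force: [-2.5, 3.2, 6.1]
width: 0.235
grip_force: 50.8
```

Emit:
{"method": "jog_arm", "body": {
  "deltas": [0,-0.001,0,0,0,0,-1,0,-0.001,0.0005,0,0,0,-1,0,-0.001,0.0005,0,0,0,-1]
}}

```text
time: 29.1
tool_pos: [0.4991, -0.308, 0.0482]
tcp_rot: [3.113, 0.406, 0.005]
wrist_force: [-2.2, 2.3, 6.8]
width: 0.236
grip_force: 50.8
```

Emit:
{"method": "jog_arm", "body": {
  "deltas": [0,-0.0005,0.0005,0,0,0,-1,0,-0.0005,0.001,0,0,0,-1,0,-0.0005,0.001,0,0,0,-1]
}}

```text
time: 29.4
tool_pos: [0.4992, -0.3079, 0.0481]
tcp_rot: [3.112, 0.406, 0.005]
wrist_force: [-3.7, 2.8, 11.3]
width: 0.24
grip_force: 51.2
```

Emit:
{"method": "jog_arm", "body": {
  "deltas": [0,0,-0.001,0,0,0,-1,0,0,-0.001,0,0,0,1,0,0,-0.001,0,0,0,1,0,0,-0.001,0,0,0,1,0,0,-0.001,0,0,0,1,0,0,-0.001,0,0,0,1,0,0,-0.001,0,0,0,1]
}}

```text
time: 30.1
tool_pos: [0.4984, -0.3073, 0.0469]
tcp_rot: [3.113, 0.406, 0.003]
wrist_force: [-0.6, 0.3, 0.8]
width: 1.003
grip_force: 0.0
```

Emit:
{"method": "jog_arm", "body": {
  "deltas": [0,0,-0.04,0,0,0,1,0,0,-0.09,0,0,0,1,0,0,-0.135,0,0,0,1,0,0,-0.135,0,0,0,1,0,0,-0.135,0,0,0,1]
}}

```text
time: 30.6
tool_pos: [0.4993, -0.3078, 0.1843]
tcp_rot: [3.11, 0.406, 0.009]
wrist_force: [0.7, -0.1, -0.9]
width: 0.999
grip_force: 0.0
```

```bash
python3 wr.py w11; python3 plan.py; python3 - <<'E'
import cv2,numpy as np
from workcell import read_camera
w=cv2.imread("pics/w11.png"); t=read_camera("top")["color"]; cv2.imwrite("pics/top9.png",t)
a=cv2.resize(t[80:245,165:520],(800,372),interpolation=cv2.INTER_CUBIC)
b=np.zeros((228,800,3),np.uint8); 
b[:, :280]=w[60:400,200:420][:, :].copy()[56:284,:][:, :].repeat(1,0)[:, :220].copy() if False else cv2.resize(w[60:380,120:513],(280,228))
cv2.imwrite("pics/fin.png",np.vstack([a,b]))
E
```

```text
[ 0.56779525 -0.29025899  0.3110881 ] [ 2.30193737 -1.77065762 -0.2448315 ] 379.78355075506096
t 30.65 pos [ 0.4981 -0.307   0.1821] q6 0.72 w 1.0 F [-0.   0.  -1.1]
```

View pics/fin.png

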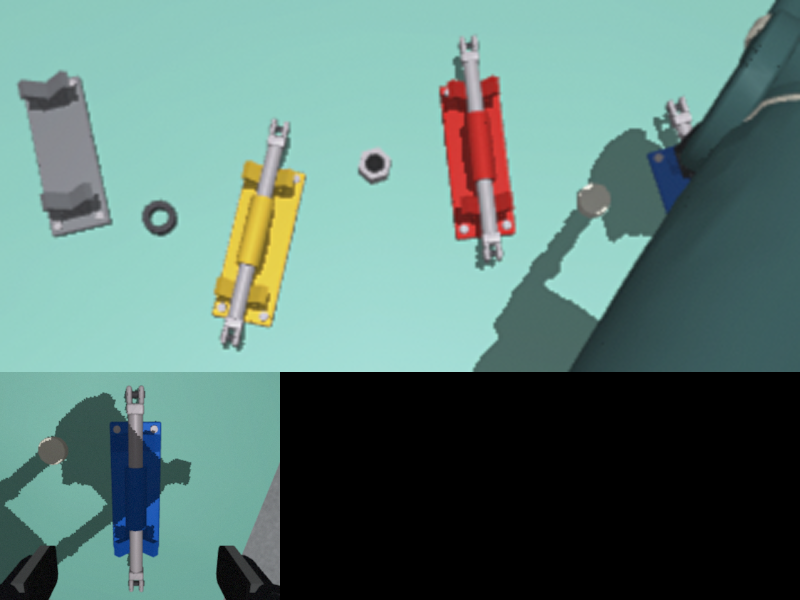

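The last picture shows every rod in its own stand, the grey stand empty and the nut, ring and cap in place. The blue rod (tips at wrist rows 81 and 365, plate edge at row 130) matches the centred red one (81, 365, 128).

```bash
python3 -c "
from workcell import finish_job; print(finish_job())"
```

```text
the job is handed in; nothing more can be done
None
```

The job is handed in at about 31 s of the 112 s allowed: the last pictures show each rod in both Vs of its own-colour stand, the grey stand empty after parking the blue rod there, and the nut, ring and cap where they were (`finish_job` returned no verdict).

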